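# Clamp the chromatography column

## Robot

A 6-joint arm with a two-finger parallel gripper is mounted at the origin on a cart in front of the work surface, level with it; the furniture and walls round the work are solid. World frame = base frame: x ahead of the robot, y to its left, z up, the work surface at z = 0. Lengths are in mm, angles in degrees, forces in N, time in s.
With the tool pointing down it reaches from about 300 to 850 mm from the base axis. Payload 4.2 kg.
Tool frame: the origin (TCP) lies at the very end of the fingers, on their centre line; the grasp point (between the pads) lies 19 mm behind it (env.grip_depth is the distance from the TCP to the grasp point, in mm); z points along the fingers, y is the line along which they close (so a half turn about z gives the same grasp; the last joint's range is limited). The gripper opens to 91 mm and grips with 3 to 60 N. Pads are 32 mm wide; open, the fingers measure 118 mm over their backs; the gripper's body (76 mm by 178 mm) begins 60 mm behind the grasp point.
Start: joints at [-73.625, 18.312, 89.639, -0, 72.044, -1.146], TCP at [173.111, -548.343, 176.176] pointing down, gripper open.
Joint ranges: [-177.97, 177.97], [-48.28, 115.42], [12.27, 149.76], [-77.06, 257.06], [2.81, 150.46], [-146.56, 146.56]. Speed limits (degrees/s): [147.25, 147.25, 180, 180, 180, 180].

## Interface

Orientations are given as [roll, pitch, yaw] about the fixed x, y, z axes, in that order (R = Rz(yaw) Ry(pitch) Rx(roll)).
In Python, from workcell import env, cams gives the robot as it stands.
- The arm moves only by the tool apply_moves, never from a script. Its argument "deltas" is a list of rows, each a list of 5 numbers: the shift along the tool's x, y, z in m, then the turn about the tool's z in rad, then the opening, from -1 (shut) to 1 (fully open), so that 0 is half open. In form: [[tx, ty, tz, roll, gripper], ...]. A call has 1 to 5 rows; each row is the pose to reach, as a shift and turn from the pose commanded when the call began, along the tool's axes at that moment; what a row does not reach only later rows make up. A row lasts 1/10 s, in which the tool goes at most 50 mm and 8.59 degrees, less where a joint would pass 70% of its speed; a pose out of reach is approached as far as the arm can. A call with a gripper value outside its range is refused whole. The fingers move at their own pace and stop on an object; "grip_force" is the grip in N (left out, the last holds). Time passes only in rows, so rows that repeat a pose let the fingers close. It gives the time, the measured TCP pose, the force, the opening and the grip force at its end, in the units of the state.
- env.state(): the state, without advancing time (a new reading comes with each control period).
- cams.grab_frame(name): name is "scene" or "top"; returns the picture (400x640x3 uint8, blue, green, red); there is no depth.
- cams.get_calibration(name): a dict with "mtx" (3x3 intrinsics, pixels), "k1" (the pictures are not rectified: a ray, as slopes to the right and down, at radius r is drawn at 1 + k1 r^2 times it, then the intrinsics apply), "eye" and "attitude" of the camera in the world. Camera axes: x right, y down, z forward; pixel columns grow to the right and rows downward; lengths in mm; the calibration is good to about 2 mm. A picture is of the moment at which its call begins. get_calibration takes no time and is no camera call.
- env.job_done(): hands the job in; it is judged then, once.
The state is a dict: "time_s": time; "qpos": joint angles; "qvel": joint speeds; "effort": joint torques, N m; "ee_pos": TCP position; "ee_rot": TCP orientation; "force": force on the tool from outside, world axes, zero at the start; "torque": the same for the moment, N m; "gripper_width": finger opening in mm; "gripper_force": force on a finger pad.
Only numpy, scipy, OpenCV 4.12 (cv2) and the standard library are available. Lean on these libraries where they do the work, as an engineer would, in place of code of your own. Each camera call takes 0.05 s, during which the arm holds its last target. There are 200 camera calls.

## Task

Secure the steel column that lies in the bench clamp: with a finger, push the raised metal strap over until it lies fully down across the column, and then push the short cam lever on the opposite side fully down on top of the strap. Leave the column lying in its saddles and do not disturb the other things on the bench; finish with strap and lever both down.

Things in the scene. Friction and masses are not known exactly. Their poses are not given: they have to be found in the camera images.
- clamp: Bench clamp fixed to the worktop: aluminium base plate 10 mm thick, x -66 to +84 mm, y -50 to +50, with two grey V saddles (y -34 and +34, tops 39 mm above the worktop) that carry the column. Origin on the worktop under the column's middle; z up, y along the column, x from the strap's hinge towards the lever's pivot.
- strap_hinge (a point): Middle of the strap's hinge axis, which is parallel to the clamp's y; at x = -42 mm, z = 40 mm of the clamp. Fixed. Two cheeks carry its pin at y -15.5 and +15.5, 6 mm thick, tops at z = 48 mm.
- strap (a joint): Angle of the steel strap, rad: 0 = shut (stop), lying level to the clamp's +x across the column, top face at z = 43 mm; pi/2 = upright; starts leaning back, away from the column, at 1.75 to 2.1 (limit 2.25). Flat bar 94 mm long from the hinge axis, 20 wide, 6 thick, centred on the axis. Stiff hinge (0.06 N m), stays where it is left.
- strap_end (a point): Point on the outer face of the strap (its top when shut), 90 mm from the hinge axis, 4 mm from its free end.
- lever_pivot (a point): Middle of the lever's pivot axis, which is parallel to the clamp's y; at x = +60 mm, z = 52 mm of the clamp. Fixed. Two cheeks carry its pin at y -15.5 and +15.5, 6 mm thick, tops at z = 60 mm.
- lever (a joint): Angle of the off-white cam lever, rad: 0 = fully down (stop), lying level to the clamp's -x on top of the strap; pi/2 = upright; starts leaning outward, away from the column, at 1.65 to 2.0 (limit 2.15). Bar 14 mm wide, 8 thick (top at z = 56 mm when down), ending in a bead 14 mm across centred 55 mm from the pivot. Stiff pivot (0.14 N m, 2.5 N at the bead), stays where left.
- lever_end (a point): Point on the outer side of the lever's bead (its top when down), 55 mm from the pivot, 7 mm off the bar's centre line.
- column_mid (a point): Middle (on the axis) of the loose steel column, 208 mm long, tube 10 mm and end fittings up to 18 mm in diameter, lying in the V saddles along the clamp's y, its axis about 30 mm above the worktop. To be left there, not lifted.
- jar: Bystander: small white jar with yellow screw lid, 52 mm in diameter, 46 mm high; origin at the centre of its underside. Loose.
- bench_timer: Bystander: flat white bench timer, 62 x 68 x 21 mm; origin at the centre of its underside. Loose.
- filter: Bystander: small white disc filter, 27 mm in diameter, 19 mm high; origin at the centre of its underside. Loose.
Things that resemble listed ones, but are neither listed nor needed, are in the scene too. Several things have the shape of the clamp; the one meant has the colours described above. What is shaped like the part that bears column_mid but blue is not meant.

How it is judged (in metres and radians):
On the way, in this order (a step that is already met when the one before it is completed fails the run):
1. the strap lies shut (within 0.07 rad) while the lever is still raised (over 1.0 rad) (value of joint strap below 0.07 rad and value of joint lever above 1 rad), for 0.2 s.
2. the lever is fully down (within 0.1 rad) on the shut strap (value of joint strap below 0.07 rad and value of joint lever below 0.1 rad), for 0.2 s.
At the end, for the whole second after the job is handed in: Strap shut within 0.07 rad and lever down within 0.1 rad; the column still lies in both saddles (middle within 8 mm across the clamp, about 35 mm along it, less than 36 mm above the worktop, within 0.1 rad of the clamp's y); jar, timer and filter within 30 mm of where they stood (all of step 2 and distance between column_mid and clamp below 0.046 m and z of column_mid in the frame of clamp below 0.036 m and x of column_mid in the frame of clamp between -0.008 and 0.008 m and angle between the y axis of clamp and the y axis of column_mid, either way round below 0.1 rad and distance of each of jar, bench_timer, filter from where it was at the start of the episode below 0.03 m); the robot touches nothing.
It fails at once if the lever is pushed down before the strap is shut (value of joint lever below 1 rad and value of joint strap above 0.2 rad).
It fails at once if the column is lifted out of its saddles (z of column_mid in the frame of clamp above 0.042 m).
It fails at once if the jar is moved by more than 30 mm, lifted or knocked over (distance of jar from where it was at the start of the episode above 0.03 m or height (world z) of jar above 0.015 m or angle between jar's own z axis and vertical above 0.5 rad).
It fails at once if the timer is moved by more than 30 mm, lifted or knocked over (distance of bench_timer from where it was at the start of the episode above 0.03 m or height (world z) of bench_timer above 0.015 m or angle between bench_timer's own z axis and vertical above 0.5 rad).
It fails at once if the filter is moved by more than 30 mm, lifted or knocked over (distance of filter from where it was at the start of the episode above 0.03 m or height (world z) of filter above 0.015 m or angle between filter's own z axis and vertical above 0.5 rad).
It also fails if it takes over 48 s, if anything falls off the work surface, if the arm or the gripper's body presses on something with over 40 N, if the wrist force passes 120 N, or if a joint passes its speed limit or range.

## Working session

There is one attempt and no reset: what is moved stays moved. The work goes in short steps, Python scripts to look and compute and a tool call to move; the robot and the scene stay as the last step left them, time stands still between calls to the robot, and variables do not carry over. Pictures are saved under pics/ and viewed, at most 10 in all, crops included, and the job is handed in when it is done.

Besides the shell and the picture viewer there is one more tool, called after "Emit:" as name(argument=value, ...), one argument or row to a line, values as JSON. apply_moves: Moves the arm, as the interface text tells. Its arguments: {"type":"object","properties":{"deltas":{"type":"array"},"grip_force":{"type":"number"}},"required":["deltas"]}

```bash
mkdir -p pics; python3 - <<'E'
from workcell import env, cams
import cv2
for n in ("scene","top"):
    cv2.imwrite(f"pics/{n}0.png",cams.grab_frame(n)); print(n,cams.get_calibration(n))
s=env.state(); print(s["time_s"],s["ee_pos"],s["ee_rot"],s["gripper_width"])
E
```

```text
scene {'mtx': array([[416.40766644,   0.        , 310.18360578],
       [  0.        , 416.40766644, 196.04205064],
       [  0.        ,   0.        ,   1.        ]]), 'k1': -0.04643092799851193, 'eye': array([136.24533097, 616.6405593 , 835.26997527]), 'attitude': array([-1.36657138e+02,  4.97424917e-02, -1.41348199e+02])}
top {'mtx': array([[392.65417916,   0.        , 324.38754738],
       [  0.        , 392.65417916, 202.27021812],
       [  0.        ,   0.        ,   1.        ]]), 'k1': -0.04336504449834057, 'eye': array([ 458.22316895,   39.18357806, 1295.0090896 ]), 'attitude': array([-175.04634192,   -0.52989412,  -89.43043722])}
0.1 [ 172.97036455 -547.8424106   175.42708975] [-1.79912292e+02 -2.40369117e-03  1.75204497e+01] 91.16821490817986
```

View pics/scene0.png

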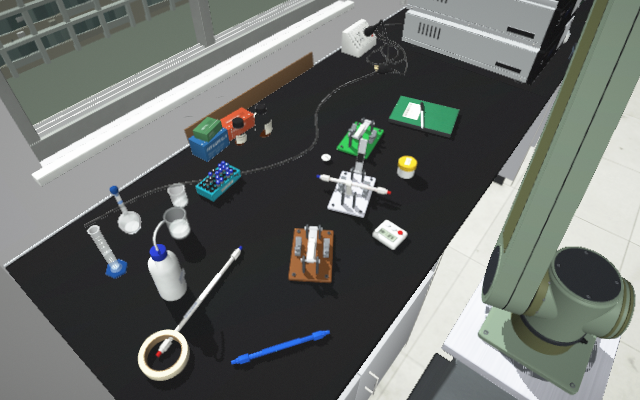

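View pics/top0.png

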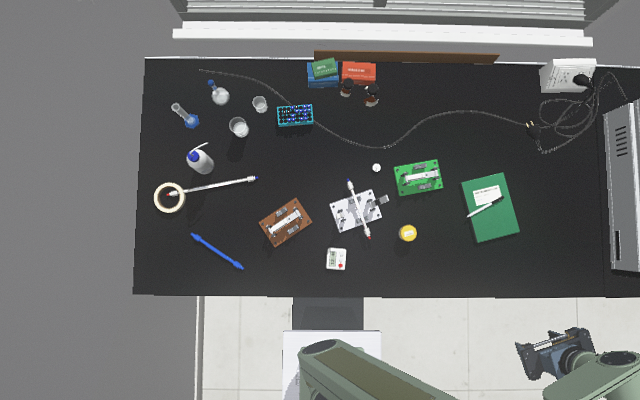

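Scene picture: the candidates are the brown clamp at about (312,253), the aluminium clamp with the white column at (352,192), and the green clamp at (360,138). In the top picture they are at (285,222), (356,211) and (418,177). Similar-looking columns are the white one lying at top (220,185) and the blue one at (217,251). I choose the aluminium clamp with the column in it and will check it in a close crop.

```bash
python3 - <<'E'
import cv2,numpy as np
a=cv2.imread("pics/scene0.png")[110:260,300:430]; b=cv2.imread("pics/top0.png")[150:280,315:435]
f=lambda i:cv2.resize(i,(390,450),interpolation=cv2.INTER_CUBIC)
g=cv2.resize(b,(400,433),interpolation=cv2.INTER_CUBIC); g=cv2.copyMakeBorder(g,0,17,0,0,0)
cv2.imwrite("pics/crop1.png",np.hstack([f(a),g]))
E
```

```text
(no output)
```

View pics/crop1.png

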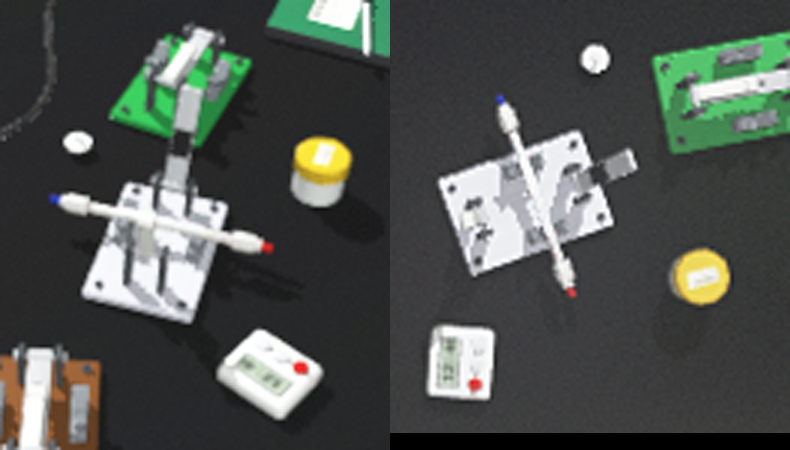

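The crop confirms the choice: a bare aluminium plate with grey saddles, the white column across it, the strap raised at the right (top image about (386,197)) and the lever raised at the left (about (340,215)). Next I measure the plate corners, strap tip and lever tip.

```bash
cat > h.py <<'E'
import numpy as np,cv2
from scipy.spatial.transform import Rotation as R
from workcell import env,cams
def ray(n,px):
    c=cams.get_calibration(n); d=np.array([c["k1"],0,0,0,0.])
    p=cv2.undistortPoints(np.array([[px]],float),c["mtx"],d)[0,0]
    A=R.from_euler("xyz",c["attitude"],degrees=True).as_matrix()
    return c["eye"],A@np.array([p[0],p[1],1])
def plane(n,px,nrm,d):
    e,v=ray(n,px); return e+v*(d-nrm@e)/(nrm@v)
Z=np.array([0,0,1.])
E
python3 - <<'E'
from h import *
C={"top":[(371.4,189),(381.6,216.6),(340.5,232.5),(330,204)],"scene":[(341.5,171),(376,178),(364,217),(328,208)]}
K=np.array([[-66,50],[-66,-50],[84,-50],[84,50]],float)
for n in C:
    g=cv2.cvtColor(cv2.imread(f"pics/{n}0.png"),cv2.COLOR_BGR2GRAY)
    q=cv2.cornerSubPix(g,np.float32(C[n]).reshape(-1,1,2),(2,2),(-1,-1),(3,30,.01)).reshape(-1,2)
    P=np.array([plane(n,p,Z,10.)[:2] for p in q])
    print(n,q.round(1).tolist(),P.round().tolist(),"sides",np.linalg.norm(np.roll(P,-1,0)-P,axis=1).round(1))
    # rigid fit
    rot,_=R.align_vectors(np.c_[P-P.mean(0),0*P[:,0]],np.c_[K-K.mean(0),0*K[:,0]])
    M=rot.as_matrix(); o=np.r_[P.mean(0),0]-M@np.r_[K.mean(0),0]
    print("origin",o.round(1),"yaw",np.degrees(np.arctan2(M[1,0],M[0,0])).round(2))
    T={"top":[("strap",(386.5,197.5)),("lever",(338,213))],"scene":[("strap",(363,139.5)),("lever",(348.5,185))]}[n]
    for k,p in T:
        X=plane(n,p,M[:,1],M[:,1]@o); print(k,(M.T@(X-o)).round(1))
E
```

```text
top [[371.20001220703125, 188.8000030517578], [381.6000061035156, 216.8000030517578], [339.3999938964844, 232.60000610351562], [329.0, 203.5]] [[616.0, -126.0], [524.0, -160.0], [471.0, -22.0], [566.0, 13.0]] sides [ 98.1 147.9 101.1 147.6]
origin [547.3 -81.9   0. ] yaw 110.37
strap [ -75.6   -0.  -149.5]
lever [  82.3   -0.  -281.9]
scene [[342.5, 170.1999969482422], [375.3999938964844, 177.89999389648438], [362.8999938964844, 217.39999389648438], [326.70001220703125, 207.60000610351562]] [[614.0, -130.0], [523.0, -162.0], [469.0, -17.0], [563.0, 14.0]] sides [ 97.3 154.9  99.3 153.4]
origin [545.1 -82.3   0. ] yaw 109.75
strap [ -68.9    0.  -135.8]
lever [ 66.6  -0.  -93.5]
```

Emit:
apply_moves(
  deltas=[
    [0.04,-0.018,0,-0.14,-1],
    [0.085,-0.036,0,-0.28,-1],
    [0.13,-0.054,0,-0.42,-1],
    [0.17,-0.072,0,-0.56,-1],
    [0.21,-0.09,0,-0.7,-1],
  ],
  grip_force=10,
)

```text
time_s: 0.6
ee_pos: [347.3, -397.7, 175.8]
ee_rot: [-180.0, -0.0, 58.0]
force: [0.8, -0.4, -0.0]
gripper_width: 54.1
gripper_force: 0.0
```

Emit:
apply_moves(
  deltas=[
    [0.043,0.014,0,-0.14,-1],
    [0.086,0.028,0,-0.28,-1],
    [0.129,0.042,0,-0.42,-1],
    [0.172,0.055,0,-0.56,-1],
    [0.215,0.068,0,-0.7,-1],
  ],
)

```text
time_s: 1.1
ee_pos: [519.8, -252.6, 175.8]
ee_rot: [-180.0, -0.0, 98.1]
force: [0.3, -0.5, -0.2]
gripper_width: 14.1
gripper_force: 0.0
```

Emit:
apply_moves(
  deltas=[
    [0.022,0.035,0,-0.1,-1],
    [0.048,0.0745,0,-0.208,-1],
    [0.048,0.0745,0.03,-0.208,-1],
    [0.048,0.0745,0.06,-0.208,-1],
    [0.048,0.0745,0.09,-0.208,-1],
  ],
)

```text
time_s: 1.6
ee_pos: [586.2, -195.8, 84.6]
ee_rot: [-180.0, -0.0, 109.7]
force: [0.5, -0.1, 0.5]
gripper_width: 0.4
gripper_force: 0.0
```

```bash
cat >> h.py <<'E'
def look(f):
    a=cams.grab_frame("scene")[100:250,280:430]; b=cams.grab_frame("top")[140:270,310:440]
    g=lambda i:cv2.resize(i,(390,390),interpolation=cv2.INTER_CUBIC)
    cv2.imwrite(f"pics/{f}.png",np.hstack([g(a),g(b)])); rep()
def rep():
    s=env.state(); p=s["ee_pos"]-np.array([546,-82,0]); t=np.radians(110)
    c,q=np.cos(t),np.sin(t)
    print("clamp xyz",np.round([c*p[0]+q*p[1],-q*p[0]+c*p[1],p[2]],1),s["ee_rot"].round(1),s["force"].round(1),s["gripper_width"],s["time_s"])
E
python3 -c "
from h import *; look('p4')"
```

```text
clamp xyz [-118.8    4.2   81.4] [-179.5   -0.4  109.7] [-0.3 -0.4  0.1] 0.4158255885716403 1.7
```

View pics/p4.png

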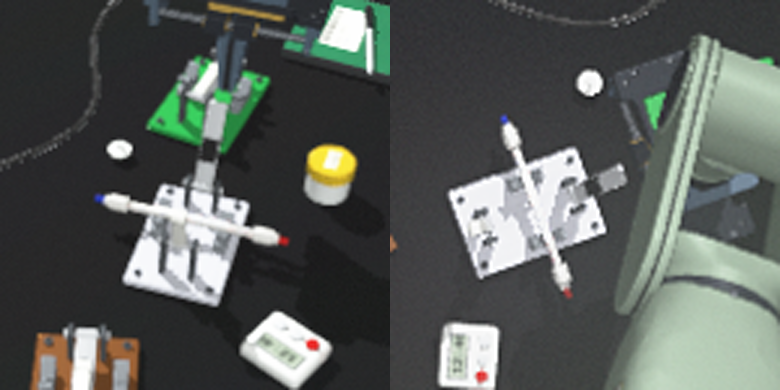

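The crop shows the closed fingers behind the strap (scene crop (230,75), strap tip (215,105)), all aligned. Pushing now.

Emit:
apply_moves(
  deltas=[
    [0.015,0.003,0,0,-1],
    [0.03,0.003,0,0,-1],
    [0.045,0.003,0,0,-1],
    [0.06,0.003,0,0,-1],
    [0.075,0.003,0,0,-1],
  ],
)

```text
time_s: 2.2
ee_pos: [565.9, -126.3, 95.2]
ee_rot: [179.6, 0.5, 109.7]
force: [-8.0, -1.0, 24.8]
gripper_width: 0.5
gripper_force: 12.5
```

Emit:
apply_moves(
  deltas=[
    [0.012,0,0,0,-1],
    [0.024,0,0,0,-1],
    [0.036,0,0,0,-1],
    [0.036,0,0.008,0,-1],
    [0.036,0,0.015,0,-1],
  ],
)

```text
time_s: 2.7
ee_pos: [549.1, -79.0, 80.1]
ee_rot: [179.7, -1.2, 109.3]
force: [-25.4, 42.4, 78.5]
gripper_width: 0.4
gripper_force: 38.8
```

```bash
python3 -c "
from h import *; look('p5')"
```

```text
clamp xyz [ 2.8 -3.8 79.9] [179.7  -1.3 109.3] [-20.3  33.3  59. ] 0.8821067722974615 2.8
```

View pics/p5.png

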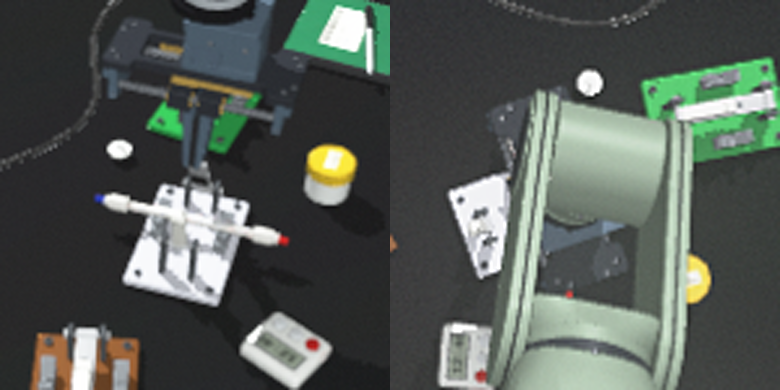

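Forces are unexpectedly high, so I look closer before going on.

```bash
python3 -c "
from h import *
a=cams.grab_frame('scene')[115:220,310:410]
cv2.imwrite('pics/p6.png',cv2.resize(a,(570,600),interpolation=cv2.INTER_CUBIC)); rep()
print(env.state()['effort'].round(1),env.state()['gripper_force'],env.state()['torque'].round(1),env.state()['qpos'].round(1))"
```

```text
clamp xyz [ 2.6 -3.8 80.1] [179.7  -1.2 109.3] [-20.3  32.7  58.2] 0.6586960965228074 2.85
[-16.7  -8.9 -15.3  -8.7  -9.    0. ] 29.090654561296105 [6.9 4.  0.1] [-10.1  21.1 100.3   1.4  59.  -30.2]
```

View pics/p6.png

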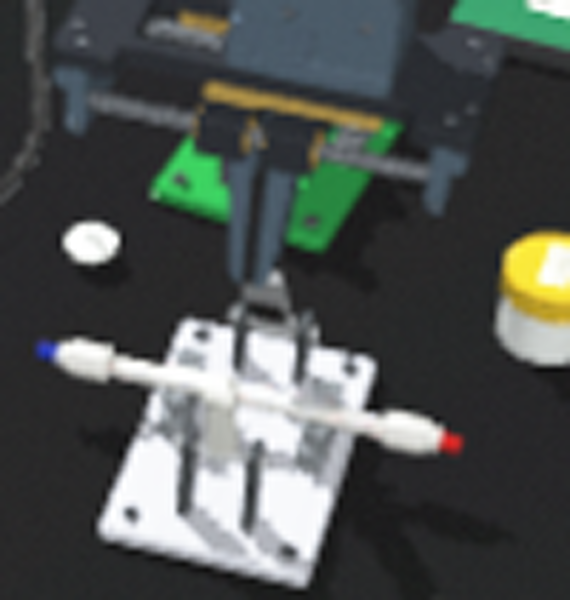

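```bash
python3 - <<'E'
from h import *
c=cams.get_calibration("scene"); A=R.from_euler("xyz",c["attitude"],degrees=True).as_matrix()
t=np.radians(110); M=np.array([[np.cos(t),-np.sin(t),0],[np.sin(t),np.cos(t),0],[0,0,1]]); o=np.array([546,-82,0])
def pr(*p):
    v=A.T@(o+M@np.array(p,float)-c["eye"]); x=v[:2]/v[2]; x=x*(1+c["k1"]*(x@x)); u=c["mtx"][:2,:2]@x+c["mtx"][:2,2]
    return ((u-[310,115])*5.7).round()
print("tcp",pr(3,-4,80),"front edge",pr(19,-4,80),"hinge",pr(-42,0,40),"lever piv",pr(60,0,52))
for th in (.4,.6,.8,1.2,1.57,1.9): print(th,pr(-42+94*np.cos(th),0,40+94*np.sin(th)))
for x in(-60,-40,-20,0): print(x,[pr(x,-4,z).tolist() for z in (50,80,110)])
E
```

```text
tcp [244. 325.] front edge [235. 348.] hinge [269. 326.] lever piv [216. 453.]
0.4 [228. 392.]
0.6 [236. 353.]
0.8 [245. 312.]
1.2 [266. 234.]
1.57 [285. 177.]
1.9 [300. 146.]
-60 [[272.0, 286.0], [277.0, 239.0], [282.0, 192.0]]
-40 [[261.0, 312.0], [266.0, 266.0], [272.0, 218.0]]
-20 [[251.0, 339.0], [256.0, 293.0], [261.0, 245.0]]
0 [[240.0, 367.0], [245.0, 321.0], [250.0, 273.0]]
```

Emit:
apply_moves(
  deltas=[
    [0,0,-0.01,0,-1],
    [0,0,-0.02,0,-1],
    [0,0,-0.03,0,-1],
    [0,0,-0.03,0,-1],
  ],
)

```text
time_s: 3.25
ee_pos: [552.7, -91.2, 102.2]
ee_rot: [179.9, 0.1, 109.6]
force: [-0.0, 0.2, 0.6]
gripper_width: 0.6
gripper_force: 0.0
```

```bash
python3 -c "
from h import *
a=cams.grab_frame('scene')[115:220,310:410]
cv2.imwrite('pics/p7.png',cv2.resize(a,(570,600),interpolation=cv2.INTER_CUBIC)); rep()
print(env.state()['torque'].round(1))"
```

```text
clamp xyz [-10.8  -2.5 101.2] [180.    0.  109.6] [-0.7  0.4  0.6] -0.00788977225753268 3.3
[ 0.  -0.1 -0. ]
```

View pics/p7.png

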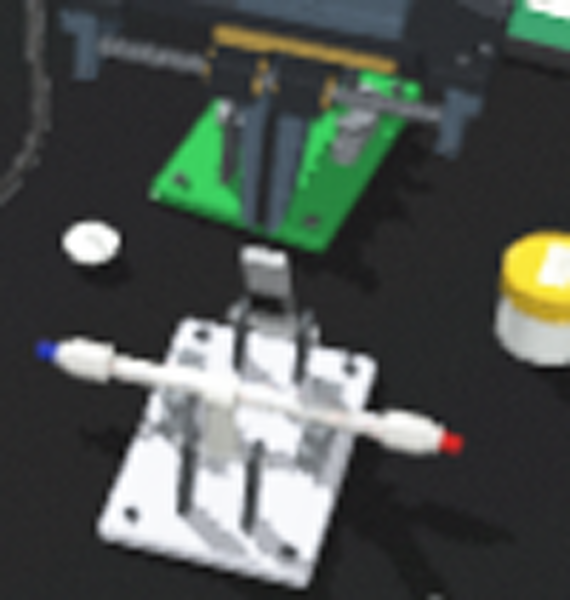

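The strap is at about 1.1 rad (tip at (265,250)), with the fingertips directly above it at (265,228). The force ran along the strap and the lift was about 39 mm. So the real fingertips sit about 39 mm higher than the TCP reading, and I was pressing on the strap's end. I back off to behind the strap and go lower, checking the force.

Emit:
apply_moves(
  deltas=[
    [-0.025,0,0,0,-1],
    [-0.05,0,0,0,-1],
    [-0.05,0,0.015,0,-1],
    [-0.05,0,0.03,0,-1],
    [-0.05,0,0.048,0,-1],
  ],
)

```text
time_s: 3.8
ee_pos: [568.2, -138.7, 51.5]
ee_rot: [-179.9, -0.0, 109.6]
force: [0.7, -0.4, 0.4]
gripper_width: 0.5
gripper_force: 0.0
```

```bash
python3 -c "
from h import *
a=cams.grab_frame('scene')[115:220,310:410]
cv2.imwrite('pics/p8.png',cv2.resize(a,(570,600),interpolation=cv2.INTER_CUBIC)); rep()"
```

```text
clamp xyz [-59.4   0.5  48.3] [-179.6   -0.2  109.6] [-1.2 -0.4 -1.8] 0.45736843542453065 3.85
```

View pics/p8.png

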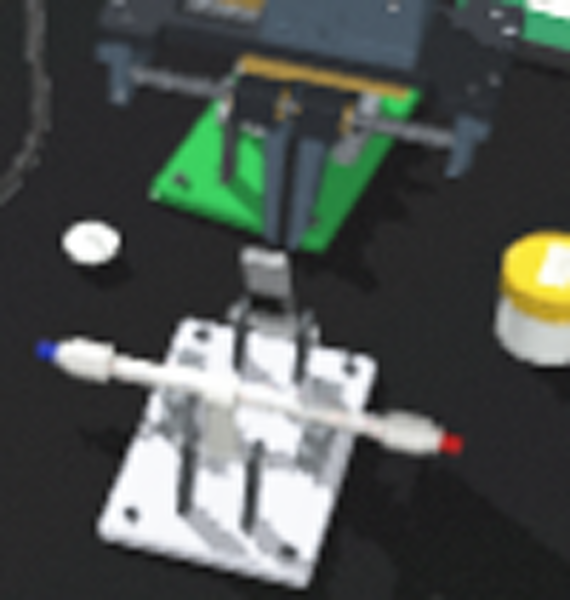

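The fingertips now end at (293,250), behind the strap, with a true height of about 85. The strap has not moved and the force is zero. Push.

Emit:
apply_moves(
  deltas=[
    [0.012,0,0,0,-1],
    [0.024,0,0,0,-1],
    [0.036,0,0,0,-1],
    [0.048,0,0,0,-1],
    [0.052,0,0,0,-1],
  ],
)

```text
time_s: 4.35
ee_pos: [550.7, -87.5, 53.9]
ee_rot: [180.0, 0.0, 109.7]
force: [0.5, -0.2, 0.1]
gripper_width: 0.6
gripper_force: 0.3
```

Emit:
apply_moves(
  deltas=[
    [0,0,0.006,0,-1],
    [0,0,0.012,0,-1],
    [0,0,0.018,0,-1],
    [0,0,0.024,0,-1],
    [0,0,0.03,0,-1],
  ],
)

```text
time_s: 4.85
ee_pos: [550.8, -89.3, 22.3]
ee_rot: [-180.0, -0.0, 109.6]
force: [0.4, 0.1, 0.0]
gripper_width: 0.2
gripper_force: 0.5
```

Emit:
apply_moves(
  deltas=[
    [0,0,0.004,0,-1],
    [0,0,0.008,0,-1],
    [0,0,0.012,0,-1],
    [0,0,0.014,0,-1],
    [0,0,0.016,0,-1],
  ],
)

```text
time_s: 5.35
ee_pos: [550.9, -89.1, 7.0]
ee_rot: [-180.0, -0.0, 109.7]
force: [-0.0, -0.3, 0.8]
gripper_width: 0.8
gripper_force: 0.4
```

Emit:
apply_moves(
  deltas=[
    [0,0,0.001,0,-1],
    [0,0,0.002,0,-1],
    [0,0,0.003,0,-1],
    [0,0,0.004,0,-1],
    [0,0,0.004,0,-1],
  ],
)

```text
time_s: 5.85
ee_pos: [551.1, -89.1, 5.3]
ee_rot: [180.0, 0.0, 109.7]
force: [-4.9, 1.9, 14.4]
gripper_width: 0.4
gripper_force: 7.3
```

Contact at 14 N with the real fingertips at about z = 43, so the strap is shut. Now lift, go over the lever to its outer side.

Emit:
apply_moves(
  deltas=[
    [0,0,-0.03,0,-1],
    [0,0,-0.065,0,-1],
    [0,0,-0.1,0,-1],
    [0.03,0,-0.105,0,-1],
    [0.06,0,-0.105,0,-1],
  ],
)

```text
time_s: 6.35
ee_pos: [532.2, -32.7, 110.1]
ee_rot: [179.8, 0.1, 109.6]
force: [0.7, -0.5, -0.3]
gripper_width: 0.2
gripper_force: 0.0
```

Emit:
apply_moves(
  deltas=[
    [0.03,0,0,0,-1],
    [0.07,0,0,0,-1],
    [0.07,0,0.02,0,-1],
    [0.07,0,0.045,0,-1],
    [0.07,0,0.062,0,-1],
  ],
)

```text
time_s: 6.85
ee_pos: [506.7, 33.6, 45.1]
ee_rot: [-180.0, 0.0, 109.7]
force: [-0.4, 0.5, 0.4]
gripper_width: 0.3
gripper_force: 0.0
```

```bash
python3 -c "
from h import *
look('p9')"
```

```text
clamp xyz [122.2  -1.2  44.1] [-1.797e+02 -1.000e-01  1.097e+02] [-0.4  0.4  0.6] 0.23080685269324913 6.95
```

View pics/p9.png

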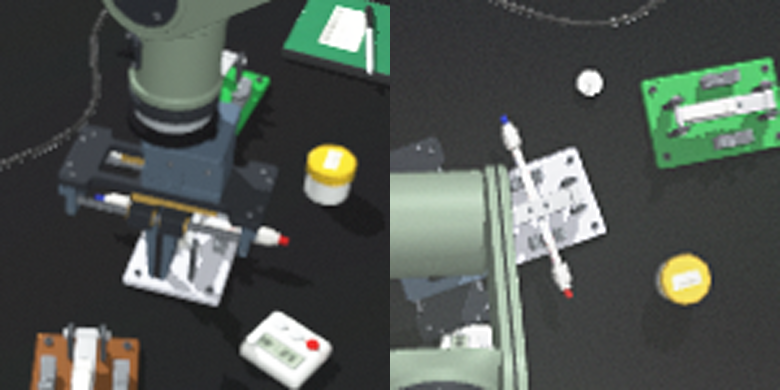

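The strap now lies across the column (top crop about (545,210)). The fingers are on the lever's outer side (scene crop (160,265)), and the bystanders have not moved. Push the lever over.

Emit:
apply_moves(
  deltas=[
    [-0.014,0,0,0,-1],
    [-0.028,0,0,0,-1],
    [-0.042,0,0,0,-1],
    [-0.056,0,0,0,-1],
    [-0.07,0,0,0,-1],
  ],
)

```text
time_s: 7.45
ee_pos: [531.1, -32.9, 46.3]
ee_rot: [180.0, -0.1, 109.5]
force: [0.4, 7.5, -1.2]
gripper_width: 0.7
gripper_force: 2.9
```

Emit:
apply_moves(
  deltas=[
    [-0.012,0,0,0,-1],
    [-0.021,0,0,0,-1],
    [-0.028,0,0.005,0,-1],
    [-0.036,0,0.01,0,-1],
    [-0.044,0,0.016,0,-1],
  ],
)

```text
time_s: 7.95
ee_pos: [546.2, -75.1, 30.0]
ee_rot: [180.0, 0.0, 109.6]
force: [-0.5, 2.1, 1.9]
gripper_width: 0.3
gripper_force: 1.1
```

Emit:
apply_moves(
  deltas=[
    [0,0,0.003,0,-1],
    [0,0,0.006,0,-1],
    [0,0,0.009,0,-1],
    [0,0,0.011,0,-1],
    [0,0,0.012,0,-1],
  ],
)

```text
time_s: 8.45
ee_pos: [546.6, -74.5, 20.3]
ee_rot: [179.9, 0.1, 109.7]
force: [-3.8, -1.9, 19.4]
gripper_width: 0.1
gripper_force: 9.8
```

Emit:
apply_moves(
  deltas=[
    [0,0,0.001,0,-1],
    [0,0,0.001,0,-1],
    [0,0,0.001,0,-1],
  ],
)

```text
time_s: 8.75
ee_pos: [546.6, -74.6, 20.1]
ee_rot: [179.9, 0.2, 109.7]
force: [-4.0, -2.6, 20.2]
gripper_width: 0.5
gripper_force: 9.8
```

Hard stop at a true z of about 59 with 20 N, which matches the bead top with the lever down. Lift away and check.

Emit:
apply_moves(
  deltas=[
    [0,0,-0.03,0,-1],
    [0,0,-0.07,0,-1],
    [0,0,-0.11,0,-1],
    [-0.04,0,-0.13,0,-1],
    [-0.08,0,-0.14,0,-1],
  ],
)

```text
time_s: 9.25
ee_pos: [573.5, -148.9, 159.8]
ee_rot: [179.8, 0.1, 109.8]
force: [0.4, 0.5, -0.3]
gripper_width: 0.7
gripper_force: 0.0
```

Emit:
apply_moves(
  deltas=[
    [-0.04,0,0,0,-1],
    [-0.08,0,0,0,-1],
    [-0.12,0,0,0,-1],
    [-0.16,0,0,0,-1],
    [-0.16,0,0,0,-1],
  ],
)

```text
time_s: 9.75
ee_pos: [626.8, -303.9, 155.0]
ee_rot: [-179.9, 0.0, 109.5]
force: [0.1, 0.8, 0.0]
gripper_width: 0.4
gripper_force: 0.0
```

```bash
python3 -c "
from h import *
look('p10')"
```

```text
clamp xyz [-231.8   -0.5  155.6] [-179.9   -0.2  109.6] [-0.5  1.1 -0.5] 0.934664016576378 9.85
```

View pics/p10.png

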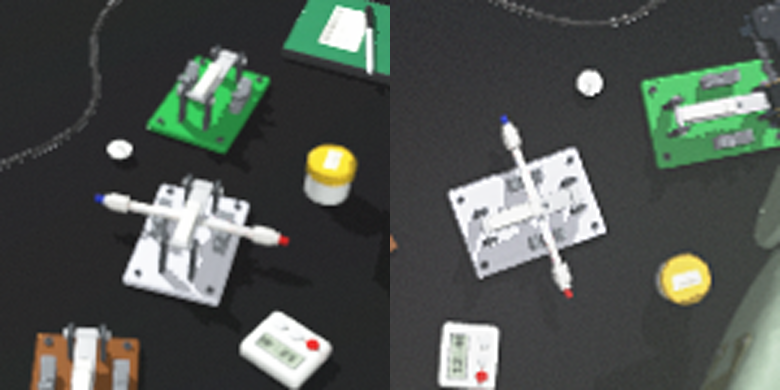

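The last picture shows the lever down on the strap across the column (top crop about (515,215), scene crop (190,225)). The column is still in its saddles, and the jar, timer and filter are where they were.

```bash
python3 -c "
from workcell import env
print(env.job_done())"
```

```text
the job is handed in; nothing more can be done
None
```

I handed the job in at about 10 s with the strap and then the lever pushed down to their stops; the final picture shows the column in its saddles and the jar, timer and filter unmoved, though the first push jammed on the strap's end (wrist force up to about 79 N, limit 120), because the fingertips sit about 38 mm above the TCP reading, and the hand-in returned no verdict.

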